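Find the grille panel that is off its catch and tip it open

TASK

One of the four grille panels in the deck of the dusting station has come off its catch, and the filter under it is to be got at. Press gently on the plain heel plate (the far end) of one panel after another with closed fingertips until you find the one that rocks, then push that panel over, without gripping it, until it leans back on its stop past upright, and move away. The other panels only give a little and stay shut; leave the jars and everything else where they stand.

Things in the scene. Friction and masses are not known exactly. Their poses are not given: they have to be found in the camera images.
- station: White sheet-metal dusting station, 320 mm deep (x, away from the robot), 530 wide (y), steel deck 110 mm above the bench. Origin: middle of its underside, z up. Behind it a blower box 280 mm wide, 150 high; 12 mm lip along the deck's far edge. Four identical grille panels lie flush in the deck along y, two each side of a 56 mm centre strip. Filter 77 mm below the deck.
- bay_a: Fixed frame of one panel; its place among the four varies. Origin: middle of the panel's pivot axis, 2 mm under the deck surface; x away from the robot, y along the pivot, z up. The slotted panel spans x -128 to +62, y -40 to +40 mm, 4 mm thick, 0.2 kg, flush in an opening x -131 to +66, y -42 to +42. Heel plate, where it is pressed: the plain far end, x +14 to +62 (press at +40).
- panel_a (a joint): Tip angle of this bay's panel, rad: 0 flush, grows as the heel (far end) goes down and the near edge rises; 1.57 upright, 1.83 leaning back (away from the robot) on its stop. If held by its catch it only gives springily, 0.04 at about 10 N on the heel, and stops dead at 0.06. If off its catch, 4 to 7 N tips it, it turns to 1.83, and its stiff pivot keeps it at any angle it is left at.
- edge_a (a point): Middle of this panel's near edge (slotted end towards the robot), mid-thickness, 128 mm from the pivot axis. Its axes turn with the panel: x towards the heel, y along the pivot, z out of the panel's top face. It rises in an arc about the pivot as the panel tips.
- bay_b: Fixed frame of one panel; its place among the four varies. Origin: middle of the panel's pivot axis, 2 mm under the deck surface; x away from the robot, y along the pivot, z up. The slotted panel spans x -128 to +62, y -40 to +40 mm, 4 mm thick, 0.2 kg, flush in an opening x -131 to +66, y -42 to +42. Heel plate, where it is pressed: the plain far end, x +14 to +62 (press at +40).
- panel_b (a joint): Tip angle of this bay's panel, rad: 0 flush, grows as the heel (far end) goes down and the near edge rises; 1.57 upright, 1.83 leaning back (away from the robot) on its stop. If held by its catch it only gives springily, 0.04 at about 10 N on the heel, and stops dead at 0.06. If off its catch, 4 to 7 N tips it, it turns to 1.83, and its stiff pivot keeps it at any angle it is left at.
- edge_b (a point): Middle of this panel's near edge (slotted end towards the robot), mid-thickness, 128 mm from the pivot axis. Its axes turn with the panel: x towards the heel, y along the pivot, z out of the panel's top face. It rises in an arc about the pivot as the panel tips.
- bay_c: Fixed frame of one panel; its place among the four varies. Origin: middle of the panel's pivot axis, 2 mm under the deck surface; x away from the robot, y along the pivot, z up. The slotted panel spans x -128 to +62, y -40 to +40 mm, 4 mm thick, 0.2 kg, flush in an opening x -131 to +66, y -42 to +42. Heel plate, where it is pressed: the plain far end, x +14 to +62 (press at +40).
- panel_c (a joint): Tip angle of this bay's panel, rad: 0 flush, grows as the heel (far end) goes down and the near edge rises; 1.57 upright, 1.83 leaning back (away from the robot) on its stop. If held by its catch it only gives springily, 0.04 at about 10 N on the heel, and stops dead at 0.06. If off its catch, 4 to 7 N tips it, it turns to 1.83, and its stiff pivot keeps it at any angle it is left at.
- edge_c (a point): Middle of this panel's near edge (slotted end towards the robot), mid-thickness, 128 mm from the pivot axis. Its axes turn with the panel: x towards the heel, y along the pivot, z out of the panel's top face. It rises in an arc about the pivot as the panel tips.
- bay_d: Fixed frame of one panel; its place among the four varies. Origin: middle of the panel's pivot axis, 2 mm under the deck surface; x away from the robot, y along the pivot, z up. The slotted panel spans x -128 to +62, y -40 to +40 mm, 4 mm thick, 0.2 kg, flush in an opening x -131 to +66, y -42 to +42. Heel plate, where it is pressed: the plain far end, x +14 to +62 (press at +40).
- panel_d (a joint): Tip angle of this bay's panel, rad: 0 flush, grows as the heel (far end) goes down and the near edge rises; 1.57 upright, 1.83 leaning back (away from the robot) on its stop. If held by its catch it only gives springily, 0.04 at about 10 N on the heel, and stops dead at 0.06. If off its catch, 4 to 7 N tips it, it turns to 1.83, and its stiff pivot keeps it at any angle it is left at.
- edge_d (a point): Middle of this panel's near edge (slotted end towards the robot), mid-thickness, 128 mm from the pivot axis. Its axes turn with the panel: x towards the heel, y along the pivot, z out of the panel's top face. It rises in an arc about the pivot as the panel tips.
- jar_low: Bystander: small clear powder jar with black lid, 38 mm across, 42 mm high, on the deck's centre strip. Origin: centre of its underside (so for all the bystanders).
- jar_tall: Bystander: small amber jar with white lid, 34 mm across, 52 mm high, on the deck's centre strip.
- tin: Bystander: flat round steel tin, 62 mm across, 20 mm high, on the deck behind the panels.
- tape: Bystander: roll of clear lifting tape lying flat, 52 mm across, 19 mm high, on the deck behind the panels.
- tub: Bystander: white plastic tub, 96 mm across, 105 mm high, on the bench at the left.
- brush_can: Bystander: steel can 80 mm across and 100 mm high with three dusting brushes standing in it to about 200 mm, on the bench at the left.
- glove_box: Bystander: white carton glove box 125 x 240 x 75 mm (240 along its y), on the bench at the right.
- torch: Bystander: metal torch 145 mm long, 38 mm high at the head, lying along the deck's right side strip.

How it is judged:
By the outcome, as a careful person would: the job done as asked, in the order asked, and still so for the second after the job is handed in, with the robot touching nothing.
It also fails if it takes over 64 s, if anything falls off the work surface, if the arm or the gripper's body presses on something with over 40 N, if the wrist force passes 120 N, or if a joint passes its speed limit or range.

ROBOT

A 6-joint arm with a two-finger parallel gripper is mounted at the origin on the work surface. World frame = base frame: x ahead of the robot, y to its left, z up, the work surface at z = 0. Lengths are in m, angles in rad, forces in N, time in s.
With the tool pointing down it reaches from about 0.25 to 0.725 m from the base axis. Payload 4 kg.
Tool frame: the origin (TCP) lies at the centre of the arm's flange, where the gripper is bolted on; the fingertips stand 173 mm ahead of it and the grasp point (between the pads) lies 155 mm ahead of it; x points along the fingers, z is the direction in which the jaws open and shut, and the axes are right-handed (so a half turn about x gives the same grasp; the last joint's range is limited). The gripper opens to 85 mm and grips with 20 to 120 N. Pads are 22 mm wide; open, the fingers measure 114 mm over their backs; the gripper's body (76 mm by 85 mm) begins 54 mm behind the grasp point. The pads swing forward as they close: fully open they stand 13 mm farther back than shut.
Start: joints at [-1.241, 0.241, 0.005, 1.335, 0, 1.571], TCP at [0.162, -0.473, 0.405] pointing down, gripper open.
Joint ranges: [-2.72, 2.72], [-1.05, 1.87], [-1.09, 1.28], [-1.99, 2.15], [-1.42, 1.44], [-3.14, 3.14]. Speed limits (rad/s): [2.79, 2.79, 3.14, 3.14, 3.14, 3.14].

INTERFACE

Orientations are given as a unit quaternion [x, y, z, w].
In Python, from workcell import bot gives the robot as it stands.
- The arm moves only by the tool arm_command, never from a script. Its argument "moves" is one flat list of numbers, 7 for each row, row after row: the shift along the tool's x, y, z in m, then the turn, a rotation vector about the tool's x, y, z in rad, then the closure, from -1 (fully open) to 1 (shut). A call has 1 to 20 rows; each row shifts and turns the pose as measured when the row begins, along the tool's axes as they then stand; what a row does not reach is not made up. A row lasts 1/12 s, in which the tool goes at most 41.7 mm and 7.16 degrees, less where a joint would pass 70% of its speed; a pose out of reach is approached as far as the arm can. A call with a gripper value outside its range is refused whole. The fingers move at their own pace and stop on an object; the grip force is fixed at half the most. Time passes only in rows, so rows that do not move let the fingers close. It gives the time, the measured TCP pose, the force and the opening at its end, in the units of the state.
- bot.get_obs(): the state, without advancing time (a new reading comes with each control period).
- bot.camera(name): name is "scene" or "top" or "wrist"; returns the picture (420x560x3 uint8, red, green, blue); there is no depth.
- bot.get_calibration(name): a dict with "mtx" (3x3 intrinsics, pixels), "world_from_camera" (4x4, takes a point from camera to world coordinates); the wrist camera has in their place "mount" (4x4, takes a point from camera to tool coordinates, whose origin is the TCP and whose axes are the tool frame's). Camera axes: x right, y up, looking along -z (the intrinsics and any distortion apply to the point x, -y, -z); pixel columns grow to the right and rows downward; lengths in m; the calibration is good to about 2 mm. The wrist camera is an equidistant fisheye: a pixel r from the principal point sees the ray r / f radians off the axis. A picture is of the moment at which its call begins: read the wrist's pose just before it. get_calibration takes no time and is no camera call.
- bot.job_done(): hands the job in, once; it reports no verdict.
The state is a dict: "clock": time; "joint_pos": joint angles; "joint_vel": joint speeds; "tau": joint torques, N m; "eef_pos": TCP position; "tool_rot": TCP orientation; "ft_force": force on the tool from outside, world axes, zero at the start; "ft_torque": the same for the moment, N m; "grip_width": finger opening in m.
Only numpy, scipy, OpenCV 4.12 (cv2) and the standard library are available. Lean on these libraries where they do the work, as an engineer would, in place of code of your own. Each camera call takes 0.05 s, during which the arm holds its last target.

## Working session

There is one attempt and no reset: what is moved stays moved. The work goes in short steps, Python scripts to look and compute and a tool call to move; the robot and the scene stay as the last step left them, time stands still between calls to the robot, and variables do not carry over. Pictures are saved under pics/ and viewed, and the job is handed in when it is done.

Besides the shell and the picture viewer there is one more tool, called after "Call:" as a command line: name --argument value ..., lists and objects as JSON in quotes. arm_command: Moves the arm, as the interface text tells. Its arguments: {"type":"object","properties":{"moves":{"type":"array"}},"required":["moves"]}

```bash
mkdir -p pics; ls
cat > h.py <<'E'
from workcell import bot
import numpy as np, cv2
from scipy.spatial.transform import Rotation as R
def snap(n,f):
    im=bot.camera(n); cv2.imwrite('pics/'+f,im[:,:,::-1]); return im
E
python3 - <<'E'
from h import *
print(bot.get_obs())
for n in ['scene','top','wrist']:
    print(n,bot.get_calibration(n)); 
snap('scene','s0.png'); snap('top','t0.png')
E
```

```text
pics
{'clock': 0.0, 'joint_pos': array([-1.24100187e+00,  2.41409282e-01,  3.70012650e-03,  1.33516246e+00,
       -1.79263935e-05,  1.57078312e+00]), 'joint_vel': array([-0.00042842, -0.00083527,  0.00035171,  0.00046395, -0.0011715 ,
       -0.00069745]), 'tau': array([-4.48402952e-04, -3.72315609e+01,  2.52409673e+01,  1.68212503e-02,
       -1.03699838e-04, -3.91547658e-06]), 'eef_pos': array([ 0.16183492, -0.47280058,  0.40380521]), 'tool_rot': array([ 0.41155958,  0.57589613, -0.41071664,  0.57469487]), 'ft_force': array([-0.36969995, -0.31626408, -0.53083986]), 'ft_torque': array([-0.02021896, -0.00136135,  0.0410384 ]), 'grip_width': 0.08511819533730912}
scene {'mtx': array([[507.30433155,   0.        , 276.57057172],
       [  0.        , 507.30433155, 209.83201238],
       [  0.        ,   0.        ,   1.        ]]), 'world_from_camera': array([[ 1.39298147e-01, -7.94237718e-01,  5.91424107e-01,
         1.33890789e+00],
       [ 9.90250483e-01,  1.11677143e-01, -8.32598091e-02,
        -1.37548333e-01],
       [ 7.95262036e-05,  5.97255945e-01,  8.02050703e-01,
         1
[... 356 characters left out ...]
   [-0.99978458, -0.02044785, -0.00355962, -0.00634492],
       [-0.00558543,  0.09988634,  0.99498318,  1.76272539],
       [ 0.        ,  0.        ,  0.        ,  1.        ]])}
wrist {'mtx': array([[325.1922621 ,   0.        , 272.466371  ],
       [  0.        , 325.1922621 , 211.29956981],
       [  0.        ,   0.        ,   1.        ]]), 'mount': array([[-5.30546680e-04,  3.12164370e-01, -9.50027960e-01,
         3.07736946e-02],
       [-1.15458554e-03,  9.50027269e-01,  3.12164788e-01,
         7.95155540e-02],
       [ 9.99999193e-01,  1.26250654e-03, -1.43613345e-04,
         4.32994885e-05],
       [ 0.00000000e+00,  0.00000000e+00,  0.00000000e+00,
         1.00000000e+00]])}
```

View pics/s0.png

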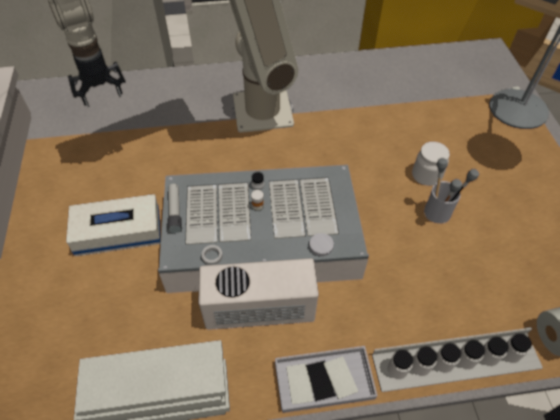

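View pics/t0.png

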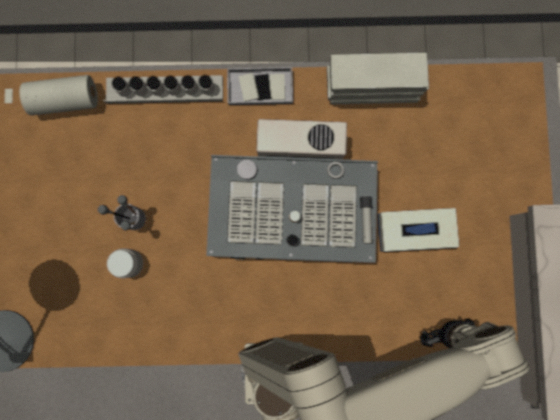

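The scene view is taken from the far side of the station. In the top view +x is up, the deck covers about (209–378, 157–262), and there are four light panels at columns 229–356. I'll enlarge the top view to measure the panels.

```bash
cat >> h.py <<'E'
def ray(n,u,v,z):
    c=bot.get_calibration(n); K=c['mtx'];T=c['world_from_camera']
    d=T[:3,:3]@np.array([(u-K[0,2])/K[0,0],-(v-K[1,2])/K[1,1],-1]); o=T[:3,3]
    return o+d*(z-o[2])/d[2]
def proj(n,p):
    c=bot.get_calibration(n); K=c['mtx'];T=c['world_from_camera']
    q=T[:3,:3].T@(np.array(p)-T[:3,3]); return K[0,2]+K[0,0]*q[0]/-q[2], K[1,2]-K[1,1]*q[1]/-q[2]
E
python3 - <<'E'
from h import *
im=cv2.imread('pics/t0.png')
c=im[150:270,200:390]; cv2.imwrite('pics/t0z.png',cv2.resize(c,None,fx=4,fy=4,interpolation=cv2.INTER_CUBIC))
g=im.astype(int)
m=(g.min(2)>150).astype(np.uint8)
m[:,:]=cv2.morphologyEx(m,cv2.MORPH_CLOSE,np.ones((5,3)))
n,l,s,ce=cv2.connectedComponentsWithStats(m)
for i in range(1,n):
    x,y,w,h,a=s[i]
    if 200<x<390 and 150<y<270 and a>100: print(s[i],ce[i],ray('top',*ce[i],.11), [ray('top',u,v,.11)[:2].round(4) for u,v in [(x-.5,y-.5),(x+w-.5,y+h-.5)]])
E
```

```text
[238 161  16  16 207] [245.8115942  168.71014493] [0.6590415 0.0771921 0.11     ] [array([0.6862, 0.1033]), array([0.6334, 0.0531])]
[231 183  24  15 250] [242.312 189.872] [0.59119892 0.08934542 0.11      ] [array([0.6156, 0.1266]), array([0.566, 0.051])]
[258 184  25  15 229] [268.64628821 190.77729258] [0.58656395 0.00575912 0.11      ] [array([0.6106, 0.0407]), array([ 0.561 , -0.0377])]
[ 382  209   76   41 2170] [419.42764977 229.09078341] [ 0.45514938 -0.46630097  0.11      ] [array([ 0.5227, -0.3498]), array([ 0.3888, -0.5823])]
```

View pics/t0z.png

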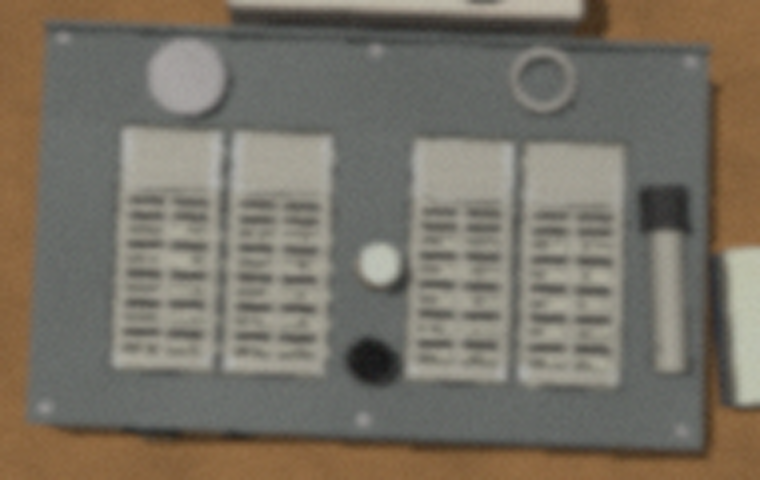

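Run:
```python
from h import *
P=[[(121,128),(223,130),(214,371),(112,368)],[(234,132),(333,135),(326,375),(222,371)],[(414,138),(516,142),(508,382),(406,379)],[(525,143),(627,145),(620,386),(518,382)]]
for p in P:
    q=np.array([ray('top',200+(x+.5)/4-.5,150+(y+.5)/4-.5,.11)[:2] for x,y in p])
    w=[np.linalg.norm(q[i]-q[(i+1)%4]).round(4) for i in range(4)]
    f=(q[0]+q[1])/2;n=(q[2]+q[3])/2;d=(f-n)/np.linalg.norm(f-n); c=q.mean(0)
    print(w,'yaw',np.arctan2(d[1],d[0]),'c',c,'piv',c+.033*d,'heel',c+.073*d)
D=[(46,27),(708,47),(703,448),(30,420)]
q=np.array([ray('top',200+(x+.5)/4-.5,150+(y+.5)/4-.5,.11)[:2] for x,y in D]);print(q,[np.linalg.norm(q[i]-q[(i+1)%4]).round(4) for i in range(4)])
# scene check
im=cv2.imread('pics/s0.png'); c=im[160:280,155:370]; cv2.imwrite('pics/s0z.png',cv2.resize(c,None,fx=3.7,fy=3.7,interpolation=cv2.INTER_CUBIC))
```

```text
[np.float64(0.0812), np.float64(0.1915), np.float64(0.0803), np.float64(0.1908)] yaw -0.05165005443078527 c [0.52140216 0.09291758] piv [0.55435815 0.09121389] heel [0.59430481 0.0891488 ]
[np.float64(0.0787), np.float64(0.1905), np.float64(0.0818), np.float64(0.19)] yaw -0.05916950545362351 c [0.51641697 0.00501118] piv [0.54935922 0.00305973] heel [0.58928922 0.00069433]
[np.float64(0.081), np.float64(0.1904), np.float64(0.0801), np.float64(0.1913)] yaw -0.061438007817397305 c [ 0.50791843 -0.1387985 ] piv [ 0.54085617 -0.14082468] heel [ 0.5807807  -0.14328066]
[np.float64(0.0809), np.float64(0.1911), np.float64(0.08), np.float64(0.1896)] yaw -0.06266583436154338 c [ 0.50314264 -0.22667885] piv [ 0.53607787 -0.22874547] heel [ 0.57599935 -0.23125046]
[[ 0.70132138  0.18753346]
 [ 0.67397639 -0.34043952]
 [ 0.35610973 -0.32378465]
 [ 0.38850123  0.20278708]] [np.float64(0.5287), np.float64(0.3183), np.float64(0.5276), np.float64(0.3132)]
```

View pics/s0z.png

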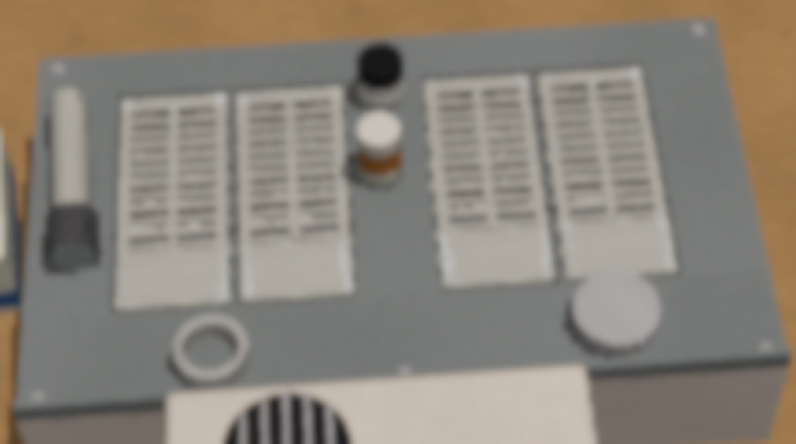

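```bash
cat >> h.py <<'E'
YAW=-0.057
c,s=np.cos(YAW),np.sin(YAW)
X=np.array([c,s,0]);Y=np.array([-s,c,0]);Z=np.array([0,0,1.])
RA=np.c_[-Z,-X,Y]   # camera on near side
RB=np.c_[-Z,X,-Y]
HEEL={4:(.5762,-.2312),3:(.5807,-.1433),2:(.5892,.0007),1:(.5943,.0891)}
def to(tip,Rt):
    o=bot.get_obs(); Rc=R.from_quat(o['tool_rot']).as_matrix()
    tcp=np.array(tip)-.173*Rt[:,0]
    print('t',o['clock'],'tip',(o['eef_pos']+.173*Rc[:,0]).round(4),'F',o['ft_force'].round(2),'w',o['grip_width'].round(4))
    print('shift in tool',(Rc.T@(tcp-o['eef_pos'])).round(4),'rotvec tool',R.from_matrix(Rc.T@Rt).as_rotvec().round(4))
E
python3 - <<'E'
from h import *
o=bot.get_obs();print(R.from_quat(o['tool_rot']).as_matrix().round(3))
to((*HEEL[4],.18),RA);to((*HEEL[4],.18),RB)
E
```

```text
[[-0.001  0.946  0.324]
 [ 0.002  0.324 -0.946]
 [-1.    -0.    -0.002]]Traceback (most recent call last):
  File "<stdin>", line 3, in <module>
  File "h.py", line 22, in to
    print('t',o['clock'],'tip',(o['eef_pos']+.173*Rc[:,0]).round(4),'F',o['ft_force'].round(2),'w',o['grip_width'].round(4))
                                                                                                   ^^^^^^^^^^^^^^^^^^^^^
AttributeError: 'float' object has no attribute 'round'
```

```bash
sed -i "s/o\['grip_width'\].round(4)/round(o['grip_width'],4)/" h.py
python3 - <<'E'
from h import *
to((*HEEL[4],.18),RB)
E
```

```text
t 0.1 tip [ 0.1617 -0.4725  0.2309] F [ 0.07  0.18 -0.9 ] w 0.0852
shift in tool [ 0.0511  0.4703 -0.0943] rotvec tool [ 0.3868 -0.0019  0.0004]
```

Call:
arm_command --moves '[0,0,0,0.097,0,0,1,0,0,0,0.097,0,0,1,0,0,0,0.097,0,0,1,0,0,0,0.097,0,0,1,0,0.028,-0.0185,0,0,0,1,0,0.028,-0.0185,0,0,0,1,0,0.028,-0.0185,0,0,0,1,0,0.028,-0.0185,0,0,0,1,0,0.028,-0.0185,0,0,0,1,0,0.028,-0.0185,0,0,0,1,0,0.028,-0.0185,0,0,0,1,0,0.028,-0.0185,0,0,0,1,0,0.028,-0.0185,0,0,0,1,0,0.028,-0.0185,0,0,0,1,0,0.028,-0.0185,0,0,0,1,0,0.028,-0.0185,0,0,0,1,0,0.028,-0.0185,0,0,0,1,0,0.028,-0.0185,0,0,0,1]'

```text
clock: 1.6
eef_pos: [0.5853, -0.2394, 0.3929]
tool_rot: [-0.522, -0.483, 0.524, -0.468]
ft_force: [0.9, -0.6, -0.4]
grip_width: 0.0001
```

Run:
```python
from h import *
to((*HEEL[4],.125),RB)
```

```text
t 1.6 tip [ 0.5827 -0.237   0.22  ] F [ 0.94 -0.59 -0.4 ] w 0.0001
shift in tool [ 0.0952 -0.0083 -0.0061] rotvec tool [-0.0374 -0.013   0.0164]
```

Call:
arm_command --moves '[0.02,-0.004,-0.003,-0.037,-0.013,0.016,1,0.02,-0.004,-0.003,0,0,0,1,0.02,0,0,0,0,0,1,0.02,0,0,0,0,0,1,0.01,0,0,0,0,0,1,0,0,0,0,0,0,1]'

```text
clock: 2.1
eef_pos: [0.5866, -0.2255, 0.2948]
tool_rot: [0.511, 0.489, -0.51, 0.489]
ft_force: [-0.8, 0.8, -0.7]
grip_width: -0.0
```

Run:
```python
from h import *
to((*HEEL[4],.112),RB)
snap('wrist','w1.png')
to((*HEEL[4],.112),RB)
```

```text
t 2.1 tip [ 0.5868 -0.2252  0.1218] F [-0.85  0.8  -0.71] w -0.0
shift in tool [ 0.0098 -0.0102  0.0062] rotvec tool [ 0.0146 -0.0016 -0.0009]
t 2.15 tip [ 0.587  -0.2254  0.1226] F [ 0.59 -0.01 -0.84] w 0.0
shift in tool [ 0.0106 -0.0103  0.006 ] rotvec tool [ 0.0145 -0.0015 -0.0015]
```

View pics/w1.png

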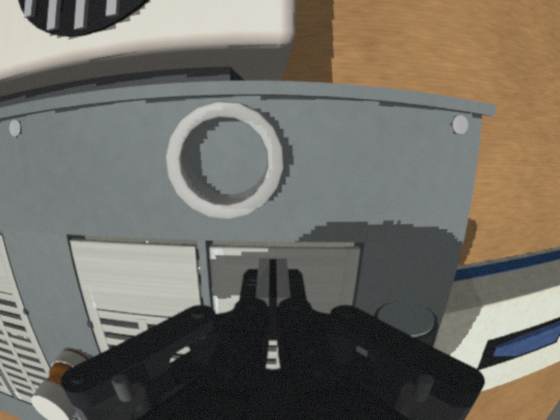

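The fingertips are closed over the right-most heel plate, with the plate at (210–360, 243–300) and the tape well clear at (225, 160). I'll centre on the plate and lower in small steps.

Call:
arm_command --moves '[0.002,-0.006,0.004,0.0145,-0.0015,0,1,0.003,-0.004,0.002,0,0,0,1,0,0,0,0,0,0,1]'

```text
clock: 2.4
eef_pos: [0.5763, -0.2324, 0.2928]
tool_rot: [0.515, 0.483, -0.514, 0.487]
ft_force: [-0.3, 0.3, -0.8]
grip_width: -0.0001
```

Run:
```python
from h import *
to((*HEEL[4],.112),RB)
```

```text
t 2.4 tip [ 0.577  -0.2327  0.1198] F [-0.29  0.27 -0.75] w -0.0001
shift in tool [ 0.0078 -0.0002 -0.0012] rotvec tool [-0.002   0.0016 -0.0046]
```

Call:
arm_command --moves '[0.004,0,0,0,0,0,1,0.003,0,0,0,0,0,1]'

```text
clock: 2.57
eef_pos: [0.5763, -0.2336, 0.2884]
tool_rot: [0.516, 0.481, -0.513, 0.488]
ft_force: [0.3, 0.0, -0.2]
grip_width: 0.0002
```

Call:
arm_command --moves '[0.0015,0,0,0,0,0,1]'

```text
clock: 2.65
eef_pos: [0.5763, -0.2338, 0.2872]
tool_rot: [0.517, 0.481, -0.513, 0.488]
ft_force: [0.1, -0.6, 0.0]
grip_width: 0.0001
```

Call:
arm_command --moves '[0.001,0,0,0,0,0,1]'

```text
clock: 2.73
eef_pos: [0.5764, -0.234, 0.2864]
tool_rot: [0.517, 0.481, -0.513, 0.488]
ft_force: [0.2, 0.2, -0.6]
grip_width: -0.0003
```

Call:
arm_command --moves '[0.0015,0,0,0,0,0,1]'

```text
clock: 2.82
eef_pos: [0.5765, -0.234, 0.2852]
tool_rot: [0.517, 0.48, -0.513, 0.489]
ft_force: [-0.2, 0.5, 0.1]
grip_width: 0.0
```

Call:
arm_command --moves '[0.0015,0,0,0,0,0,1]'

```text
clock: 2.9
eef_pos: [0.5766, -0.234, 0.2837]
tool_rot: [0.517, 0.48, -0.513, 0.489]
ft_force: [0.8, 0.6, 0.1]
grip_width: -0.0002
```

Call:
arm_command --moves '[0.001,0,0,0,0,0,1]'

```text
clock: 2.98
eef_pos: [0.5767, -0.234, 0.2829]
tool_rot: [0.517, 0.48, -0.513, 0.489]
ft_force: [-2.1, 0.2, 5.2]
grip_width: 0.0005
```

Call:
arm_command --moves '[0.001,0,0,0,0,0,1]'

```text
clock: 3.07
eef_pos: [0.5767, -0.234, 0.2827]
tool_rot: [0.517, 0.48, -0.513, 0.489]
ft_force: [-2.3, -0.0, 6.7]
grip_width: 0.0001
```

Call:
arm_command --moves '[0.0012,0,0,0,0,0,1]'

```text
clock: 3.15
eef_pos: [0.5766, -0.2339, 0.2826]
tool_rot: [0.517, 0.48, -0.513, 0.489]
ft_force: [-2.5, 0.7, 7.4]
grip_width: 0.0
```

Call:
arm_command --moves '[0.0012,0,0,0,0,0,1]'

```text
clock: 3.23
eef_pos: [0.5765, -0.2338, 0.2826]
tool_rot: [0.517, 0.48, -0.513, 0.489]
ft_force: [-3.2, 1.7, 7.4]
grip_width: 0.0001
```

Call:
arm_command --moves '[0.0018,0,0,0,0,0,1]'

```text
clock: 3.32
eef_pos: [0.5764, -0.2337, 0.2823]
tool_rot: [0.517, 0.479, -0.513, 0.49]
ft_force: [-3.0, 0.5, 9.7]
grip_width: 0.0001
```

Call:
arm_command --moves '[0.0018,0,0,0,0,0,1]'

```text
clock: 3.4
eef_pos: [0.5762, -0.2337, 0.2822]
tool_rot: [0.517, 0.479, -0.513, 0.49]
ft_force: [-2.5, 0.7, 9.7]
grip_width: -0.0001
```

P4 (right-most) holds: 9.7 N gave only about 1 mm of travel. On to P3.

Call:
arm_command --moves '[-0.01,0,0,0,0,0,1,-0.015,0,0,0,0,0,1,0,0,-0.022,0,0,0,1,0,0,-0.022,0,0,0,1,0,0,-0.022,0,0,0,1,0,0,-0.022,0,0,0,1,0,0,0,0,0,0,1]'

```text
clock: 3.98
eef_pos: [0.5823, -0.1443, 0.3112]
tool_rot: [0.519, 0.476, -0.513, 0.49]
ft_force: [0.4, 0.6, -0.1]
grip_width: -0.0002
```

Run:
```python
from h import *
to((*HEEL[3],.112),RB)
```

```text
t 3.9833 tip [ 0.5858 -0.1457  0.1382] F [ 0.42  0.64 -0.09] w -0.0002
shift in tool [ 0.0262 -0.0022 -0.001 ] rotvec tool [-0.0081  0.007  -0.0208]
```

Call:
arm_command --moves '[0.012,-0.002,-0.001,-0.008,0.007,-0.021,1,0.01,0,0,0,0,0,1,0,0,0,0,0,0,1]'

```text
clock: 4.23
eef_pos: [0.5811, -0.1424, 0.2886]
tool_rot: [-0.513, -0.486, 0.513, -0.487]
ft_force: [-0.7, 0.2, -0.9]
grip_width: -0.0001
```

Run:
```python
from h import *
to((*HEEL[3],.110),RB)
```

```text
t 4.2333 tip [ 0.5811 -0.1425  0.1156] F [-0.68  0.22 -0.86] w -0.0001
shift in tool [ 0.0056 -0.0003  0.0009] rotvec tool [ 0.0032  0.0004 -0.0002]
```

Call:
arm_command --moves '[0.003,0,0,0,0,0,1,0.002,0,0,0,0,0,1]'

```text
clock: 4.4
eef_pos: [0.5809, -0.1436, 0.2823]
tool_rot: [-0.514, -0.486, 0.514, -0.485]
ft_force: [-2.8, 3.2, 10.0]
grip_width: -0.0003
```

Call:
arm_command --moves '[0.0015,0,0,0,0,0,1]'

```text
clock: 4.48
eef_pos: [0.5808, -0.1438, 0.2817]
tool_rot: [0.514, 0.487, -0.513, 0.485]
ft_force: [-4.5, 3.0, 14.5]
grip_width: -0.0001
```

Call:
arm_command --moves '[0.0012,0,0,0,0,0,1]'

```text
clock: 4.57
eef_pos: [0.5806, -0.1441, 0.282]
tool_rot: [0.515, 0.486, -0.513, 0.485]
ft_force: [-4.0, 3.5, 12.1]
grip_width: -0.0002
```

Call:
arm_command --moves '[0.0012,0,0,0,0,0,1]'

```text
clock: 4.65
eef_pos: [0.5804, -0.1443, 0.2825]
tool_rot: [0.516, 0.486, -0.513, 0.484]
ft_force: [-3.6, 2.7, 9.3]
grip_width: 0.0
```

P3 holds as well, springing back at about 12 N. I'll raise and cross the centre strip to P2, staying above jar height.

Call:
arm_command --moves '[-0.01,0,0,0,0,0,1,-0.025,0,0,0,0,0,1,-0.025,0,0,0,0,0,1,0,0,-0.029,0,0,0,1,0,0,-0.029,0,0,0,1,0,0,-0.029,0,0,0,1,0,0,-0.029,0,0,0,1,0,0,-0.029,0,0,0,1,0,0,0,0,0,0,1]'

```text
clock: 5.4
eef_pos: [0.5894, -0.0229, 0.3493]
tool_rot: [0.516, 0.492, -0.504, 0.487]
ft_force: [0.1, 0.2, 0.0]
grip_width: 0.0001
```

Run:
```python
from h import *
to((*HEEL[2],.122),RB)
```

```text
t 5.4 tip [ 0.5905 -0.02    0.1764] F [0.07 0.21 0.01] w 0.0001
shift in tool [ 0.0547 -0.0015 -0.0226] rotvec tool [ 0.0161 -0.0172 -0.0056]
```

Call:
arm_command --moves '[0,-0.0015,-0.0225,0.016,-0.017,-0.0055,1,0.02,0,0,0,0,0,1,0.02,0,0,0,0,0,1,0.012,0,0,0,0,0,1,0,0,0,0,0,0,1]'

```text
clock: 5.82
eef_pos: [0.589, -0.0208, 0.2978]
tool_rot: [0.512, 0.492, -0.506, 0.489]
ft_force: [-1.5, 1.1, -0.0]
grip_width: 0.0
```

Run:
```python
from h import *
to((*HEEL[2],.112),RB)
```

```text
t 5.8167 tip [ 0.5895 -0.0194  0.1248] F [-1.47  1.1  -0.02] w 0.0
shift in tool [ 0.013  -0.0006 -0.0214] rotvec tool [ 0.0198 -0.0085 -0.0024]
```

Call:
arm_command --moves '[0,0,-0.01,0.01,-0.004,0,1,0,0,-0.009,0.01,-0.004,0,1,0,0,-0.005,0,0,0,1,0,0,0,0,0,0,1]'

```text
clock: 6.15
eef_pos: [0.5895, -0.0184, 0.2991]
tool_rot: [0.512, 0.494, -0.505, 0.489]
ft_force: [-0.2, 0.7, 0.4]
grip_width: 0.0
```

Run:
```python
from h import *
to((*HEEL[2],.112),RB)
print(bot.get_obs()['joint_pos'])
```

```text
t 6.15 tip [ 0.5899 -0.0161  0.1261] F [-0.18  0.65  0.44] w 0.0
shift in tool [ 0.0144 -0.001  -0.0189] rotvec tool [ 0.0228 -0.0133 -0.0015]
[-0.03420635  0.47820164  0.06994123  1.16091205  0.01331839  3.14160467]
```

Joint 6 has reached its 3.14 limit here, which is why the arm stopped following. I'll yaw the tool slightly (azimuth +0.2), which makes no difference to pressing.

```bash
cat >> h.py <<'E'
def down(az):
    y=np.array([np.cos(az),np.sin(az),0]); return np.c_[-Z,y,np.cross(-Z,y)]
E
python3 - <<'E'
from h import *
to((*HEEL[2],.122),down(.2))
E
```

```text
t 6.15 tip [ 0.5899 -0.0161  0.1261] F [-0.18  0.65  0.44] w 0.0
shift in tool [ 0.0044 -0.001  -0.0191] rotvec tool [-0.2342 -0.0131 -0.0032]
```

Call:
arm_command --moves '[0,0,0,-0.08,-0.013,-0.003,1,0,0,0,-0.08,0,0,1,0,-0.001,-0.007,-0.075,0,0,1,0,-0.001,-0.007,0,0,0,1,0,0,-0.005,0,0,0,1,0,0,0,0,0,0,1]'

```text
clock: 6.65
eef_pos: [0.5855, 0.0003, 0.3042]
tool_rot: [0.447, 0.547, -0.444, 0.551]
ft_force: [0.3, -0.1, -0.6]
grip_width: -0.0002
```

Run:
```python
from h import *
to((*HEEL[2],.112),down(.2))
print(bot.get_obs()['joint_pos'])
```

```text
t 6.65 tip [5.868e-01 2.000e-04 1.313e-01] F [ 0.32 -0.07 -0.59] w -0.0002
shift in tool [0.0193 0.0036 0.0004] rotvec tool [ 0.0068  0.0026 -0.0076]
[ 8.04196142e-04  4.63335836e-01  6.00290756e-02  1.15948997e+00
 -9.65093026e-04  2.93556859e+00]
```

Call:
arm_command --moves '[0.008,0.002,0,0,0,-0.007,1,0.006,0.0015,0,0,0,0,1,0,0,0,0,0,0,1]'

```text
clock: 6.9
eef_pos: [0.5895, 0.0016, 0.2902]
tool_rot: [0.446, 0.547, -0.446, 0.55]
ft_force: [0.2, 0.3, 0.3]
grip_width: -0.0003
```

Run:
```python
from h import *
to((*HEEL[2],.112),down(.2))
```

```text
t 6.9 tip [0.5901 0.0011 0.1172] F [0.15 0.3  0.28] w -0.0003
shift in tool [ 0.0052 -0.0005  0.0008] rotvec tool [ 0.0052  0.0035 -0.0025]
```

Call:
arm_command --moves '[0.003,0,0,0,0,0,1,0.002,0,0,0,0,0,1]'

```text
clock: 7.07
eef_pos: [0.5897, 0.0014, 0.2841]
tool_rot: [0.446, 0.547, -0.447, 0.55]
ft_force: [-1.1, 0.0, -0.1]
grip_width: 0.0003
```

Call:
arm_command --moves '[0.001,0,0,0,0,0,1]'

```text
clock: 7.15
eef_pos: [0.5897, 0.0013, 0.2828]
tool_rot: [0.446, 0.547, -0.447, 0.549]
ft_force: [-0.5, 0.9, 3.7]
grip_width: -0.0005
```

Call:
arm_command --moves '[0.001,0,0,0,0,0,1]'

```text
clock: 7.23
eef_pos: [0.5898, 0.0012, 0.2821]
tool_rot: [0.446, 0.547, -0.447, 0.549]
ft_force: [-0.6, 0.7, 5.2]
grip_width: 0.0003
```

Call:
arm_command --moves '[0.0012,0,0,0,0,0,1]'

```text
clock: 7.32
eef_pos: [0.5897, 0.0012, 0.2813]
tool_rot: [0.446, 0.547, -0.447, 0.549]
ft_force: [-0.8, 0.0, 4.4]
grip_width: 0.0002
```

P2 is sinking at a steady 4–5 N. One more small press should take it past the 2.4 mm that a caught panel can give.

Call:
arm_command --moves '[0.0015,0,0,0,0,0,1,0.0015,0,0,0,0,0,1]'

```text
clock: 7.48
eef_pos: [0.5896, 0.0012, 0.2793]
tool_rot: [0.447, 0.547, -0.447, 0.549]
ft_force: [-0.9, 0.3, 4.8]
grip_width: 0.0001
```

Call:
arm_command --moves '[0.002,0,0,0,0,0,1,0.002,0,0,0,0,0,1]'

```text
clock: 7.65
eef_pos: [0.5893, 0.0012, 0.2759]
tool_rot: [0.447, 0.547, -0.446, 0.55]
ft_force: [-2.1, 0.2, 5.2]
grip_width: 0.0002
```

P2 is the loose one: it has gone down 7 mm at about 5 N. I'll keep pressing to open it.

Call:
arm_command --moves '[0.003,0,0,0,0,0,1,0.003,0,0,0,0,0,1,0.003,0,0,0,0,0,1,0.003,0,0,0,0,0,1]'

```text
clock: 7.98
eef_pos: [0.5896, 0.0011, 0.2655]
tool_rot: [0.448, 0.546, -0.446, 0.551]
ft_force: [-0.6, 0.6, 4.7]
grip_width: -0.0001
```

Run:
```python
from h import *
to((*HEEL[2],.075),down(.2))
```

```text
t 7.9833 tip [0.5908 0.0007 0.0925] F [-0.58  0.59  4.68] w -0.0001
shift in tool [ 0.0175 -0.0006  0.0002] rotvec tool [ 0.0032  0.0034 -0.0066]
```

Call:
arm_command --moves '[0.004,0,0,0,0,0,1,0.004,0,0,0,0,-0.006,1,0.004,0,0,0,0,0,1,0.004,0,0,0,0,0,1]'

```text
clock: 8.32
eef_pos: [0.5916, 0.001, 0.251]
tool_rot: [0.448, 0.545, -0.446, 0.551]
ft_force: [0.6, 0.6, 3.0]
grip_width: 0.0003
```

Run:
```python
from h import *
snap('scene','s1.png')
im=cv2.imread('pics/s1.png'); c=im[120:280,130:390]; cv2.imwrite('pics/s1z.png',cv2.resize(c,None,fx=3,fy=3,interpolation=cv2.INTER_CUBIC))
to((*HEEL[2],.075),down(.2))
```

```text
t 8.3667 tip [5.926e-01 4.000e-04 7.700e-02] F [0.58 0.5  0.77] w 0.0001
shift in tool [ 0.002  -0.0021 -0.0002] rotvec tool [ 0.003   0.0048 -0.0067]
```

View pics/s1z.png

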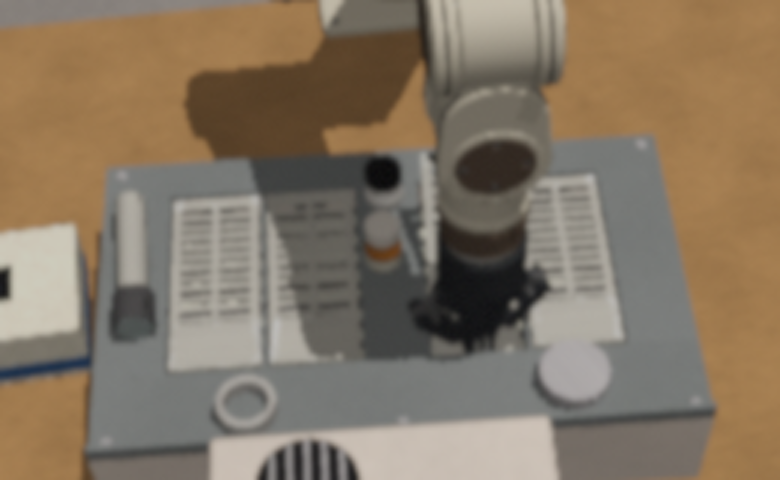

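P2 is now tipped to about 47°, and the finger reached tip z 0.077 at about 3 N. Next I'll lift clear, go over the raised edge to the robot side, and push from there.

Call:
arm_command --moves '[-0.015,0,0,0,0,0,1,-0.025,0,0,0,0,0,1,-0.03,0,0,0,0,0,1,-0.03,0,0,0,0,0,1,-0.03,0,0,0,0,0,1,-0.03,0,0,0,0,0,1,0,0,0,0.06,0,0,1,0,0,0,0.06,0,0,1,0,0,0,0,0,0,1]'

```text
clock: 9.12
eef_pos: [0.5887, 0.0008, 0.4047]
tool_rot: [0.475, 0.522, -0.486, 0.516]
ft_force: [-0.1, 0.1, 0.2]
grip_width: 0.0001
```

```bash
cat >> h.py <<'E'
PIV=np.array([.5494,.0031,.108])
E
python3 - <<'E'
from h import *
to(PIV-.14*X+.135*Z,down(.07))
E
```

```text
t 9.1167 tip [ 5.858e-01 -3.000e-04  2.317e-01] F [-0.15  0.08  0.25] w 0.0001
shift in tool [-0.0083 -0.1779 -0.0241] rotvec tool [0.0073 0.0051 0.0173]
```

Call:
arm_command --moves '[-0.01,0,0,0,0,0.017,1,0,-0.02,-0.003,0,0,0,1,0,-0.025,-0.003,0,0,0,1,0,-0.025,-0.003,0,0,0,1,0,-0.025,-0.003,0,0,0,1,0,-0.025,-0.003,0,0,0,1,0,-0.025,-0.003,0,0,0,1,0,-0.025,-0.003,0,0,0,1,0,0,0,0,0,0,1]'

```text
clock: 9.87
eef_pos: [0.4097, 0.0073, 0.408]
tool_rot: [0.473, 0.523, -0.481, 0.521]
ft_force: [-0.8, 0.3, -0.5]
grip_width: -0.0
```

Run:
```python
from h import *
to(PIV-.13*X+.08*Z,down(.07))
snap('scene','s2.png')
im=cv2.imread('pics/s2.png'); c=im[120:280,130:390]; cv2.imwrite('pics/s2z.png',cv2.resize(c,None,fx=3,fy=3,interpolation=cv2.INTER_CUBIC))
print(bot.get_obs()['joint_pos'])
snap('wrist','w2.png')
```

```text
t 9.8667 tip [0.4078 0.0063 0.235 ] F [-0.82  0.26 -0.55] w -0.0
shift in tool [ 0.0469  0.0107 -0.0025] rotvec tool [0.0198 0.0051 0.0111]
[ 0.01960984  0.06724584 -0.19324962  1.31825635 -0.00583796  3.07156422]
```

View pics/s2z.png

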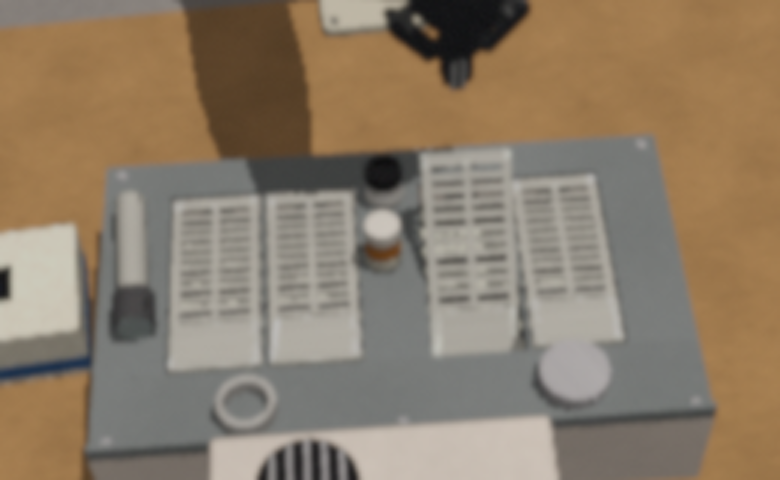

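View pics/w2.png

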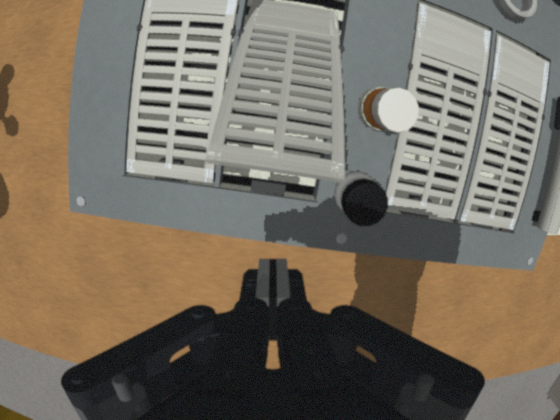

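P2's near edge is raised, at zoom (421–512, 152). I'll work out the angle from its projected position.

Run:
```python
from h import *
for t in np.arange(0.3,1.2,.1): print(round(t,1),np.round(proj('scene',PIV+.128*(-np.cos(t)*X+np.sin(t)*Z)),1))
```

```text
0.3 [283.4 174.6]
0.4 [283.6 173. ]
0.5 [283.8 171.7]
0.6 [284.1 171. ]
0.7 [284.4 170.6]
0.8 [284.8 170.8]
0.9 [285.2 171.4]
1.0 [285.6 172.5]
1.1 [286.  174.2]
```

Run:
```python
from h import *
o=bot.get_obs(); c=bot.get_calibration('wrist');M=c['mount'];K=c['mtx'];Rc=R.from_quat(o['tool_rot']).as_matrix()
def pw(p):
    q=M[:3,:3].T@(Rc.T@(p-o['eef_pos'])-M[:3,3]); x,y,z=q[0],-q[1],-q[2]
    r=np.hypot(x,y);a=np.arctan2(r,z)*K[0,0]/r; return K[0,2]+a*x,K[1,2]+a*y
for t in np.arange(0.4,1.1,.1):
    e=PIV+.128*(-np.cos(t)*X+np.sin(t)*Z); print(round(t,1),np.round(pw(e+.04*Y),0),np.round(pw(e-.04*Y),0))
```

```text
0.4 [213. 186.] [325. 201.]
0.5 [210. 182.] [329. 199.]
0.6 [208. 176.] [334. 193.]
0.7 [206. 167.] [339. 186.]
0.8 [205. 155.] [346. 175.]
0.9 [204. 139.] [353. 161.]
1.0 [203. 121.] [360. 144.]
```

Both views agree on θ ≈ 0.8, which puts the edge 92 mm above the pivot and 89 mm toward the robot. I'll lower the tip to about 78 mm above the pivot on the robot side and push toward +x.

Call:
arm_command --moves '[0.015,0,0,0.01,0.005,0.011,1,0.02,0,0,0,0,0,1,0.014,0,-0.001,0,0,0,1,0,0.01,-0.001,0,0,0,1,0,0.01,0,0,0,0,1,0,0,0,0,0,0,1]'

```text
clock: 10.47
eef_pos: [0.4405, 0.0108, 0.3597]
tool_rot: [0.482, 0.517, -0.476, 0.524]
ft_force: [-1.9, -0.3, 1.1]
grip_width: 0.0003
```

Run:
```python
from h import *
to(PIV-.10*X+.08*Z,down(.07))
```

```text
t 10.4667 tip [0.4428 0.0108 0.1868] F [-1.86 -0.34  1.06] w 0.0003
shift in tool [-0.0011  0.0089  0.0028] rotvec tool [ 0.012   0.0011 -0.0132]
```

Call:
arm_command --moves '[0,0.008,0,0,0,-0.006,1,0,0.008,0,0,0,0,1,0,0.008,0,0,0,0,1,0,0.008,0,0,0,0,1,0,0.008,0,0,0,0,1]'

```text
clock: 10.88
eef_pos: [0.4839, 0.0141, 0.3622]
tool_rot: [0.479, 0.519, -0.479, 0.521]
ft_force: [-2.4, 0.1, 2.2]
grip_width: -0.0002
```

Run:
```python
from h import *
to(PIV+.005*X+.085*Z,down(.07))
```

```text
t 10.8833 tip [0.4844 0.0138 0.1892] F [-2.43  0.06  2.2 ] w -0.0002
shift in tool [-0.0036  0.0694  0.0171] rotvec tool [ 0.0125  0.0021 -0.0029]
```

Force is steady at about 2.4 N, so I'll carry on and bring the tip back toward the panel's centreline.

Call:
arm_command --moves '[0,0.009,0.003,0,0,0,1,0,0.009,0.003,0,0,0,1,-0.001,0.009,0.003,0,0,0,1,-0.001,0.009,0.003,0,0,0,1,-0.001,0.009,0.003,0,0,0,1]'

```text
clock: 11.3
eef_pos: [0.5371, 0.0059, 0.3733]
tool_rot: [0.484, 0.518, -0.471, 0.525]
ft_force: [-1.1, 0.1, -0.0]
grip_width: -0.0001
```

Run:
```python
from h import *
to(PIV+.01*X+.085*Z,down(.07))
```

```text
t 11.3 tip [0.5405 0.0071 0.2004] F [-1.11  0.13 -0.02] w -0.0001
shift in tool [0.0078 0.0217 0.0053] rotvec tool [ 0.0172 -0.0057 -0.02  ]
```

Call:
arm_command --moves '[0.003,0.006,0.001,0.01,0,-0.01,1,0.002,0.006,0.001,0,0,-0.01,1,0,0.005,0.001,0,0,0,1]'

```text
clock: 11.55
eef_pos: [0.5584, 0.0044, 0.369]
tool_rot: [0.483, 0.519, -0.478, 0.518]
ft_force: [-7.8, 0.5, 1.7]
grip_width: 0.0002
```

Call:
arm_command --moves '[0,0.004,0,0,0,0,1,0,0.004,0,0,0,0,1]'

```text
clock: 11.72
eef_pos: [0.5619, 0.0047, 0.3686]
tool_rot: [0.478, 0.524, -0.484, 0.513]
ft_force: [-15.8, -1.1, 14.3]
grip_width: -0.0
```

Run:
```python
from h import *
to(PIV+.012*X+.085*Z,down(.07))
```

```text
t 11.7167 tip [0.5591 0.0056 0.1956] F [-15.77  -1.06  14.29] w -0.0
shift in tool [ 0.0026 -0.0007  0.0022] rotvec tool [ 0.0047 -0.0062  0.0159]
```

The force jumped to 16 N with the tip at +10 mm, where the stop should be. I'll back straight off toward the robot and look.

Call:
arm_command --moves '[0,-0.006,0,0,0,0,1,0,-0.015,0,0,0,0,1,0,-0.03,0,0,0,0,1,0,-0.03,0,0,0,0,1,-0.01,-0.03,0,0,0,0,1,-0.02,-0.03,0,0,0,0,1,-0.02,-0.03,0,0,0,0,1,0,-0.02,0,0,0,0,1,0,0,0,0,0,0,1,0,0,0,0,0,0,1]'

```text
clock: 12.55
eef_pos: [0.3677, -0.0099, 0.4211]
tool_rot: [0.48, 0.522, -0.483, 0.514]
ft_force: [1.1, -0.6, 0.4]
grip_width: -0.0001
```

Run:
```python
from h import *
to(PIV,down(.07))
snap('scene','s3.png'); snap('wrist','w3.png'); snap('top','t3.png')
im=cv2.imread('pics/s3.png'); c=im[120:280,130:390]; cv2.imwrite('pics/s3z.png',cv2.resize(c,None,fx=3,fy=3,interpolation=cv2.INTER_CUBIC))
im=cv2.imread('pics/t3.png'); c=im[150:270,200:390]; cv2.imwrite('pics/t3z.png',cv2.resize(c,None,fx=4,fy=4,interpolation=cv2.INTER_CUBIC))
for t in [1.5,1.57,1.65,1.7,1.75,1.8,1.83,1.9]:
  out=[]
  for n,(a,b),f in [('scene',(130,120),3),('top',(200,150),4)]:
    for s_ in (.04,-.04):
      u,v=proj(n,PIV+.128*(-np.cos(t)*X+np.sin(t)*Z)+s_*Y); out+=[((u-a+.5)*f-.5,(v-b+.5)*f-.5)]
  print(t,np.round(out).astype(int).tolist())
```

```text
t 12.55 tip [ 0.3658 -0.0092  0.2482] F [ 1.14 -0.55  0.35] w -0.0001
shift in tool [0.1382 0.1837 0.001 ] rotvec tool [ 0.003  -0.005   0.0107]
1.5 [[522, 194], [427, 200], [224, 202], [333, 206]]
1.57 [[523, 202], [428, 208], [224, 190], [334, 194]]
1.65 [[525, 212], [429, 218], [225, 176], [334, 180]]
1.7 [[526, 218], [429, 225], [225, 168], [334, 172]]
1.75 [[527, 225], [430, 231], [226, 159], [335, 163]]
1.8 [[527, 232], [431, 238], [226, 151], [335, 155]]
1.83 [[528, 236], [431, 243], [226, 146], [335, 150]]
1.9 [[529, 246], [432, 253], [227, 135], [335, 139]]
```

View pics/s3z.png

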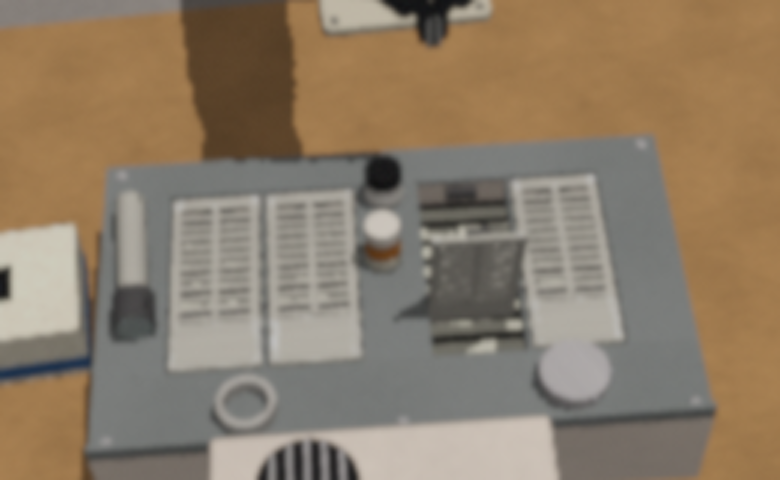

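View pics/t3z.png

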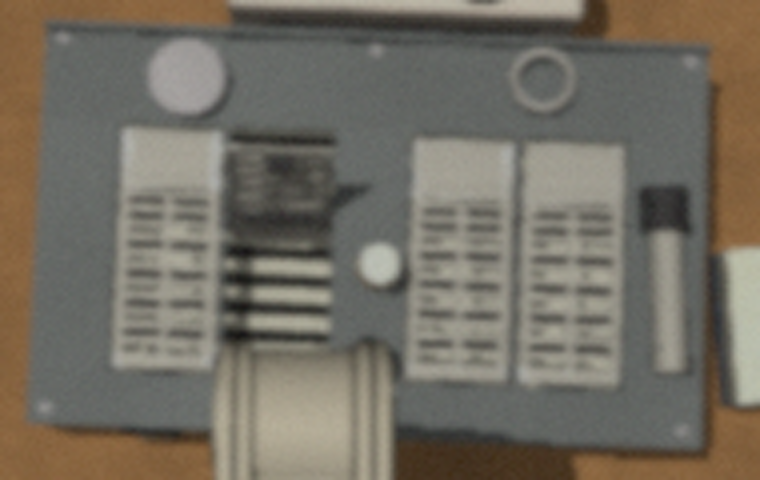

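View pics/w3.png

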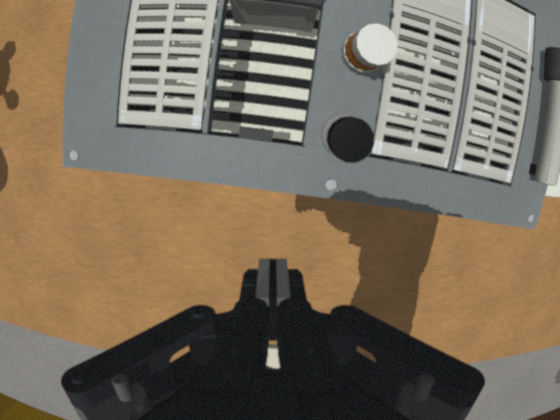

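Run:
```python
from h import *
print(bot.job_done(), bot.get_obs()['clock'])
```

```text
the job is handed in; nothing more can be done
the job is handed in; nothing more can be done
```

The loose panel is open and resting back on its stop, the arm is clear of it, and I handed the job in at about 12.7 s. Handing in returned no verdict.

- **Finding it:** I pressed the heel plates from right to left with closed fingertips.
    - **Rightmost panel:** it held at 9.7 N, giving about 1 mm.
    - **Second from the right:** it also held. One press there reached 14.5 N, more than the roughly 10 N I was aiming for.
    - **Third from the right:** it kept sinking at about 5 N, so it was the loose one. I didn't test the fourth.
- **Pushing it over:** I pressed the heel down until the panel stood at about 0.8 rad. I then pushed the raised edge over from the robot side at 2–3 N. The force rose to 16 N where the stop should be, and I backed off.
- **Last checks:** the scene and top views both put the near edge where 1.83 rad predicts, to about 0.02 rad. The other three panels are flush, and the jars, tin, tape and torch look unmoved. The force reads about zero and nothing is being touched.
- **What went wrong:** joint 6 reached its 3.14 range limit briefly while lining up on the third panel, so I turned the tool slightly to free it. It read 3.1416 at that moment, right at the limit, so I can't rule out that it counts as passing its range.

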